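Clamp a connecting rod in the sprung bench clip

TASK

Get the larger of the two connecting rods ready for polishing: press the clip's tail down until the catch holds the jaw open, then lay the rod flat on the clip's bed, big end pushed home between the cheeks against the two stops and small end sticking straight out of the mouth, and let go of it. Then press the catch's tab so that the jaw snaps shut on the big end. Leave the smaller rod and everything else on the bench where it is.

Things in the scene. Friction and masses are not known exactly. Their poses are not given: they have to be found in the camera images.
- rod: Larger connecting rod, steel, 0.26 kg, flat. Origin: big end's centre, underside; x to the small end. Big end: ring 44 mm outside, 32 inside, 18 high, flat bolt boss each side (24 mm along x), 52 mm over them. Shank 18 wide, 1 to 15 mm up, x = 22 to 91 mm. Mass centre x = 35 mm. Starts in a bay of the rack, small end inwards, only the big end out in front of the clear cover.
- rod_small (a point): Centre of the larger rod's small end, on the underside, 105 mm from the origin; ring 28 mm outside, 18 inside, 18 high.
- spare: Smaller connecting rod (bystander) in the other bay, same shape and axes: big end 30 mm, 36 mm over the bosses, 14 mm high; small end 22 mm at x = 85 mm.
- rack: Fixed low rack, two bays side by side, open to -x. Origin on the bench. Base 4 mm thick, x = -85 to 95, y = -83 to 83 mm. Walls 6 mm thick at y = -80, 0, 80 from x = -20 to 89 mm; back wall at x = 92. Clear cover from x = -20 to 95 mm, underside 34 and top 39 mm above the bench: a rod leaves only by sliding about 100 mm out to -x.
- clip: Sprung clip fixed to the bench. Origin on the bench under the jaw's pivot (pivot z = 44 mm, lugs 54 high); mouth to -x, tail to +x. Bed 72 mm wide, x = -100 to -12, top z = 20; behind it a plate 8 thick to x = 122. Cheeks on the bed: inner faces y = -30 and 30, 6 thick, x = -78 to -26, tops z = 35. Two square stops at y = -19 and 19, front faces x = -30, tops z = 37 mm.
- clip_jaw (a joint): Angle of the sprung jaw, rad: 0 shut on nothing (nose 2 mm over the bed), about 0.34 shut on an 18 mm thick rod, about 0.71 held open by the catch (nose 35 mm over the bed), 0.85 end of travel. A spring of about 0.2 to 0.65 N m closes it.
- clip_nose: The jaw's round nose bar, 12 mm diameter, 50 mm long across the bed. Origin: the bar's centre.
- clip_tail (a point): Place to press on the tail: top centre of its thumb pad (34 mm across, 26 along), 47 mm from the pivot. Moves with the tail: clip frame x = 33, z = 78 mm at rest, tail sloping 37 degrees up to its end bar 70 mm from the pivot; x = 47, z = 48 mm, level, when held by the catch. Press down until the jaw joint passes 0.75 (about 15 N), then let up.
- clip_catch (a joint): Angle of the sprung catch, rad: 0 at rest or holding, up to 0.32 pressed. The tail pushes it back on the way down and it snaps over the tail's end bar; it lets go at about 0.2.
- clip_tab (a point): The place to press on the catch's flat release tab: on its top face, x = 110 mm, z = 38 mm in the clip's frame at rest; tab 26 mm across, x = 84 to 120 mm. Pressing it 10 to 14 mm down with about 6 N frees the tail. The catch's hook in front of it stands 60 mm high at x = 64 to 84 mm.
- clip_seat (a point): Where the centre of the rod's big end (underside) belongs: on the bed, x = -47 mm, z = 20 mm in the clip's frame. Axes as the clip's.
- piston: Bystander: aluminium piston standing upright, 52 mm diameter, 47 mm high; origin under its centre.
- bearing: Bystander: steel ball bearing lying flat, 47 mm diameter, 14 mm high; origin under its centre.
- socket: Bystander: steel socket standing upright beside the clip's mouth, 24 mm diameter, 55 mm high; origin under its centre.
- jar: Bystander: small jar standing on the rack's cover, 40 mm diameter, 45 mm high; origin under its centre.
- can: Bystander: yellow spray can, 52 mm diameter, 150 mm high; origin under its centre.
- wrench: Bystander: wrench 180 mm long lying flat towards the right-hand side; origin under its middle.
- driver: Bystander: screwdriver 200 mm long lying towards the left-hand side; origin under its middle.
Things that resemble listed ones, but are neither listed nor needed, are in the scene too. What is shaped like the rod but purple is not meant. What is shaped like the clip but turquoise is not meant.

How it is judged:
On the way, in this order (a step that is already met when the one before it is completed fails the run):
1. the jaw is held open by its catch, with the gripper off the clip (value of joint clip_jaw above 0.64 rad and contact force between the fingers and clip below 0.2 N), for 0.3 s.
2. the rod lies home on the bed under the open jaw, let go of (value of joint clip_jaw above 0.64 rad and contact force between the fingers and rod below 0.2 N and horizontal distance between rod and clip_seat below 0.008 m and z of rod in the frame of clip_seat between -0.003 and 0.004 m and angle between the x axis of rod and the x axis of clip, either way round below 0.15 rad and angle between rod's own z axis and vertical below 0.1 rad), for 0.3 s.
At the end, for the whole second after the job is handed in: Jaw shut on the larger rod (joint 0.26 to 0.42, nose force over 3 N), catch back at rest; rod flat and still on the bed, big end's centre within 10 mm of the seat, length within 0.15 rad of the clip's; every bystander within 25 mm of its start (value of joint clip_jaw between 0.26 and 0.42 rad and contact force between clip_nose and rod above 3 N and value of joint clip_catch below 0.05 rad and horizontal distance between rod and clip_seat below 0.01 m and z of rod in the frame of clip_seat between -0.003 and 0.004 m and angle between the x axis of rod and the x axis of clip, either way round below 0.15 rad and angle between rod's own z axis and vertical below 0.1 rad and linear speed of rod below 0.02 m/s and distance of each of spare, piston, bearing, socket, jar, can, wrench, driver from where it was at the start of the episode below 0.025 m); the robot touches nothing.
It fails at once if the smaller rod or another bystander is moved by more than 25 mm (distance of any of spare, piston, bearing, socket, jar, can, wrench, driver from where it was at the start of the episode above 0.025 m).
It fails at once if a standing bystander is tipped over (angle between any of piston, socket, jar, can's own z axis and vertical above 0.5 rad).
It also fails if it takes over 72 s, if anything falls off the work surface, if the arm or the gripper's body presses on something with over 40 N, if the wrist force passes 120 N, or if a joint passes its speed limit or range.

ROBOT

A 6-joint arm with a two-finger parallel gripper is mounted at the origin on the work surface. World frame = base frame: x ahead of the robot, y to its left, z up, the work surface at z = 0. Lengths are in m, angles in rad, forces in N, time in s.
With the tool pointing down it reaches from about 0.25 to 0.775 m from the base axis. Payload 4 kg.
Tool frame: the origin (TCP) lies at the centre of the arm's flange, where the gripper is bolted on; the fingertips stand 199 mm ahead of it and the grasp point (between the pads) lies 180 mm ahead of it; z points along the fingers, y is the line along which they close (so a half turn about z gives the same grasp; the last joint's range is limited). The gripper opens to 94 mm and grips with 3 to 60 N. Pads are 16 mm wide; open, the fingers measure 119 mm over their backs; the gripper's body (75 mm by 177 mm) begins 78 mm behind the grasp point.
Start: joints at [-1.274, 0.087, 1.371, -0, 1.684, -0.103], TCP at [0.214, -0.507, 0.405] pointing down, gripper open.
Joint ranges: [-3.1, 3.1], [-0.76, 2.03], [0.27, 2.55], [-1.08, 4.22], [0.17, 2.65], [-2.57, 2.57]. Speed limits (rad/s): [2.79, 2.79, 3.14, 3.14, 3.14, 3.14].

INTERFACE

Orientations are given as [roll, pitch, yaw] about the fixed x, y, z axes, in that order (R = Rz(yaw) Ry(pitch) Rx(roll)).
In Python, from bench import robot, eyes, models gives the robot as it stands.
- The arm moves only by the tool step_arm, never from a script. Its argument "commands" is a list that holds one entry, the list of rows, each a list of 7 numbers: the shift along the tool's x, y, z in mm, then the turn, a rotation vector about the tool's x, y, z in rad, then the finger opening in mm, from 0 to 94. In form: [[[tx, ty, tz, wx, wy, wz, gripper], ...]]. A call has 1 to 20 rows; each row shifts and turns the commanded pose from where the row before left it, along the tool's axes as they then stand; what a row does not reach is not made up. A row lasts 1/8 s, in which the tool goes at most 62.5 mm and 10.7 degrees, less where a joint would pass 70% of its speed; a pose out of reach is approached as far as the arm can. A call is refused whole if a number of a shift passes 62.5 or a number of a turn 0.188, either way. A call with a gripper value outside its range is refused whole. The fingers move at their own pace and stop on an object; the grip force is fixed at half the most. Time passes only in rows, so rows that do not move let the fingers close. It gives the time, the measured TCP pose, the force, the opening and the grip force at its end, in the units of the state.
- robot.get_obs(): the state, without advancing time (a new reading comes with each control period).
- eyes.snapshot(name): name is "scene" or "top"; returns a dict with "color" (420x560x3 uint8, red, green, blue), "camera_matrix" (3x3 intrinsics, pixels), "D" ([k1, k2, p1, p2, k3] as OpenCV has them; the pictures are not rectified), "eye" and "rotation" of the camera in the world. Camera axes: x right, y up, looking along -z (the intrinsics and any distortion apply to the point x, -y, -z); pixel columns grow to the right and rows downward; lengths in m; the calibration is good to about 2 mm. A picture is of the moment at which its call begins. There is no depth.
- robot.close_job(): hands the job in; it is judged then, once.
Trained networks look in a picture, given as the dict that the camera call returned (one of the last four; its "shot" number tells which), for a name from the list of things; names that differ only in an ending like _2 or _b are one class to them, and where a whole thing is asked for, a point or a joint stands for the part that bears it (a point fixed in the world has none). Each returns a list of dicts, best first, with "confidence" (0 to 1); they miss things now and then, are a little off and sometimes report something else, mostly with a low value. They report only what shows in the picture. A call takes as long as a camera call. They do not tell look-alikes from the thing itself.
- models.masks_of(picture, query): "mask" (420x560 bool, what is visible of it) and "xy" ([column, row] in pixels, amid what is visible of it).
- models.tip_of(picture, query): "xy" ([column, row] in pixels: a listed point, or the origin of a listed thing).
The state is a dict: "time": time; "joint_positions": joint angles; "qvel": joint speeds; "joint_torque": joint torques, N m; "tool_pos": TCP position; "ee_rot": TCP orientation; "wrist_force": force on the tool from outside, world axes, zero at the start; "wrist_torque": the same for the moment, N m; "width": finger opening in m; "finger_force": force on a finger pad.
Only numpy, scipy, OpenCV 4.12 (cv2) and the standard library are available. Lean on these libraries where they do the work, as an engineer would, in place of code of your own. Each camera call takes 0.05 s, during which the arm holds its last target. There are 200 camera calls.

## Working session

There is one attempt and no reset: what is moved stays moved. The work goes in short steps, Python scripts to look and compute and a tool call to move; the robot and the scene stay as the last step left them, time stands still between calls to the robot, and variables do not carry over. Pictures are saved under pics/ and viewed, at most 14 in all, crops included, and the job is handed in when it is done.

Besides the shell and the picture viewer there is one more tool, called after ">>>" in YAML: its name, and indented under it one key for each argument. step_arm: Moves the arm, as the interface text tells. Its arguments: {"type":"object","properties":{"commands":{"type":"array"}},"required":["commands"]}

```bash
mkdir -p pics; ls
cat > h.py <<'E'
import numpy as np, cv2
from bench import robot, eyes, models
def ray(p,xy):
    K=np.array(p["camera_matrix"],float);D=np.array(p["D"],float)
    u=cv2.undistortPoints(np.array([[xy]],float),K,D)[0,0]
    return np.array(p["eye"]),np.array(p["rotation"])@np.array([u[0],-u[1],-1.])
def onz(p,xy,z):
    o,d=ray(p,xy); return o+d*(z-o[2])/d[2]
def proj(p,P):
    c=np.array(p["rotation"]).T@(np.array(P,float)-np.array(p["eye"]))
    q,_=cv2.projectPoints(np.array([[c[0],-c[1],-c[2]]]),np.zeros(3),np.zeros(3),np.array(p["camera_matrix"],float),np.array(p["D"],float)); return q[0,0]
def tri(ps):
    A=np.zeros((3,3));b=np.zeros(3)
    for p,xy in ps:
        o,d=ray(p,xy);d=d/np.linalg.norm(d);M=np.eye(3)-np.outer(d,d);A+=M;b+=M@o
    return np.linalg.solve(A,b)
def save(p,n,box=None,s=1):
    im=p["color"][:,:,::-1]
    if box: im=im[box[1]:box[3],box[0]:box[2]]
    cv2.imwrite("pics/"+n,cv2.resize(im,None,fx=s,fy=s,interpolation=cv2.INTER_CUBIC))
E
python3 - <<'E'
from h import *
a=eyes.snapshot("top");b=eyes.snapshot("scene")
im=np.vstack([a["color"],b["color"]])[:,:,::-1]
save(a,"top.png",None,1.4);save(b,"scene.png",None,1.4)
Z=dict(rod=.022,rod_small=.022,spare=.02,rack=0,clip=0,clip_tail=.078,clip_tab=.038,clip_seat=.02,clip_nose=.03,piston=0,bearing=0,socket=0,jar=.039,can=0,wrench=0,driver=0)
for n in Z:
    for nm,p in(("top",a),("scene",b)):
        for r in models.tip_of(p,n)[:3]:
            if r["confidence"]>.25: print(n,nm,np.round(r["xy"]),round(r["confidence"],2),np.round(onz(p,r["xy"],Z[n])[:2],3))
print(a["eye"],b["eye"],robot.get_obs()["ee_rot"])
E
```

```text
picsTraceback (most recent call last):
  File "<stdin>", line 9, in <module>
  File "h.py", line 8, in onz
    o,d=ray(p,xy); return o+d*(z-o[2])/d[2]
                                       ~^^^
IndexError: invalid index to scalar variable.
```

Run:
```python
from h import *
for n in("top","scene"):
    a=eyes.snapshot(n); print(a["rotation"],a["eye"],a["camera_matrix"],a["D"])
```

```text
[ 0.13888962  0.00968737 -1.5434284 ] [0.32586898 0.00363482 1.43887914] [[497.14112942   0.         266.81269707]
 [  0.         497.14112942 207.38967945]
 [  0.           0.           1.        ]] [-0.01987225  0.          0.          0.          0.        ]
[0.99328468 0.02048969 2.02668302] [1.57872166 0.51769518 0.83575145] [[477.81718335   0.         277.62172825]
 [  0.         477.81718335 209.1102575 ]
 [  0.           0.           1.        ]] [-0.03797973  0.          0.          0.          0.        ]
```

View pics/top.png

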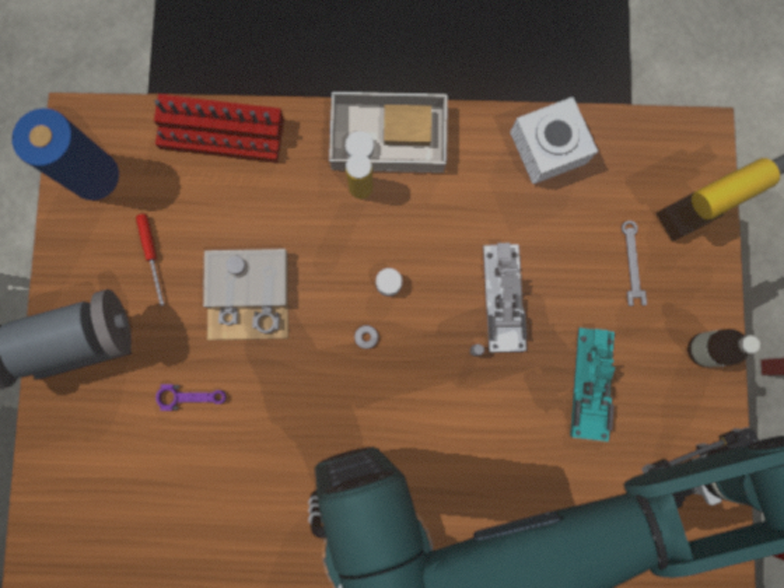

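View pics/scene.png

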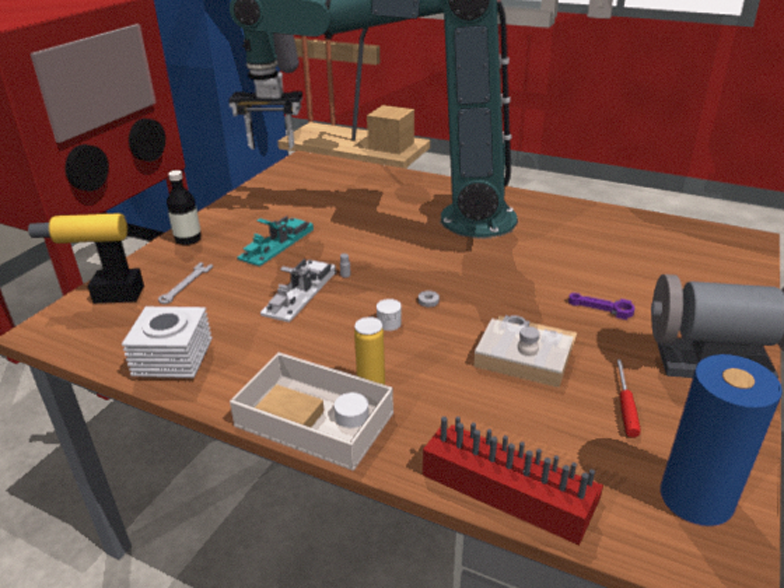

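Top picture: the larger rod's big end is at about (264,320) of the enlarged view, the smaller rod at (228,317), and a purple decoy rod at (192,397). The grey clip is at (505,297) with its mouth towards the robot, by the socket at (478,350); the turquoise decoy clip is at (595,385).

```bash
sed -i 's/^import numpy as np, cv2/import numpy as np, cv2\nfrom scipy.spatial.transform import Rotation as Ro/; s/np.array(p\["rotation"\])/Ro.from_euler("xyz",p["rotation"]).as_matrix()/' h.py
python3 - <<'E'
from h import *
a=eyes.snapshot("top");b=eyes.snapshot("scene")
x=np.hstack([cv2.resize(a["color"][165:255,130:225],None,fx=4,fy=4,interpolation=2),cv2.resize(a["color"][165:255,325:420],None,fx=4,fy=4,interpolation=2)])
cv2.imwrite("pics/crop.png",x[:,:,::-1])
Z=dict(rod=.004,rod_small=.004,spare=.004,rack=0,clip=0,clip_tail=.078,clip_tab=.038,clip_seat=.02,clip_nose=.03,piston=0,bearing=0,socket=0,jar=.039,can=0,wrench=0,driver=0)
for n in Z:
    for nm,p in(("top",a),("scene",b)):
        for r in models.tip_of(p,n)[:3]:
            if r["confidence"]>.25: print(n,nm,np.round(r["xy"],1),round(r["confidence"],2),np.round(onz(p,r["xy"],Z[n])[:2],4))
o=robot.get_obs();print(o["ee_rot"],o["tool_pos"],o["time"])
print(proj(a,[0,0,0]),proj(a,o["tool_pos"]))
E
```

```text
rod top [120.4 286.1] 0.77 [0.2874 0.4362]
rod top [186.1 232.5] 0.69 [0.4464 0.255 ]
rod scene [365.6 230.5] 0.67 [0.4367 0.2297]
rod scene [443.5 225.2] 0.56 [0.3139 0.4344]
rod_small top [360.5 219.2] 0.69 [ 0.4985 -0.2497]
rod_small top [157.1 285.6] 0.64 [0.2919 0.3307]
rod_small scene [408.2 214.5] 0.89 [0.3    0.3244]
spare top [164.3 225.7] 0.48 [0.4645 0.3196]
spare scene [247.1 196.7] 0.73 [ 0.4138 -0.1857]
rack top [179.8 211.6] 0.71 [0.5075 0.2773]
rack top [258.1 134.6] 0.35 [0.7452 0.0551]
rack scene [375.4 247.6] 0.72 [0.4997 0.2786]
clip top [419.  275.6] 0.6 [ 0.3406 -0.4183]
clip top [360.7 217.6] 0.55 [ 0.5037 -0.251 ]
clip scene [216.8 209. ] 0.95 [ 0.5146 -0.2415]
clip scene [196.2 169.7] 0.6 [ 0.3187 -0.455 ]
clip_tail top [363.4 204.4] 0.91 [ 0.531  -0.2446]
clip_tail top [431.6 264.3] 0.88 [ 0.3712 -0.4301]
clip_tail top [450.4 188.2] 0.61 [ 0.5827 -0.4861]
clip_tail scene [188.5 159. ] 0.64 [ 0.3814 -0.4341]
clip_tail scene [131.9 207.2] 0.64 [ 0.7102 -0.4073]
clip_tail scene [207.2 187.4] 0.57 [ 0.5202 -0.2653]
clip_tab top [362.3 178.8] 0.76 [ 0.6111 -0.248
[... 861 characters left out ...]
t scene [249.3 196.2] 0.51 [ 0.4024 -0.1839]
jar top [170.  189.9] 0.68 [0.5645 0.3012]
jar scene [374.8 249. ] 0.5 [0.5567 0.29  ]
can top [259.5 135. ] 0.83 [0.7441 0.0509]
can scene [267.9 278.9] 0.78 [0.7458 0.0618]
can scene [366.7 233.6] 0.51 [0.445 0.236]
wrench top [450.5 187.2] 0.9 [ 0.6004 -0.5146]
wrench top [359.5 233.3] 0.48 [ 0.4578 -0.2476]
wrench scene [130.1 204. ] 0.55 [ 0.6078 -0.5213]
driver top [106.2 182.7] 0.56 [0.5879 0.5002]
driver scene [445.7 283.7] 0.68 [0.5717 0.4859]
driver scene [207.3 189.8] 0.45 [ 0.4249 -0.3366]
[ 3.14151277e+00 -1.71395505e-06  3.99787932e-01] [ 0.21407418 -0.50662894  0.40469489] 1.95
[269.9220776  394.88576194] [521.62954552 338.98296317]
```

View pics/crop.png

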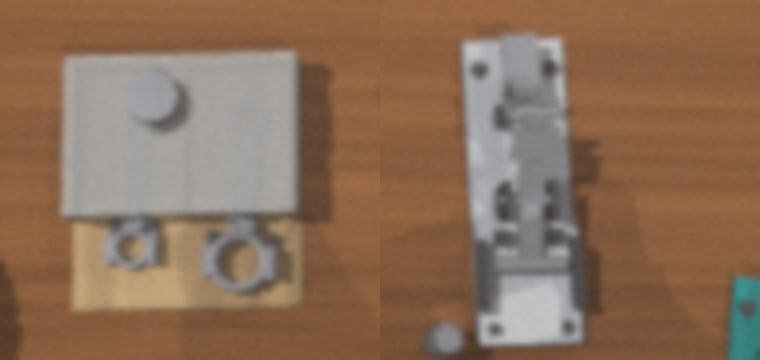

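The left crop shows the larger big end at crop (240,258), i.e. pixel (190,229.5), with the smaller one at (132,243). The right crop shows the grey clip, mouth down: rear corners at crop (463,42) and (563,40), front at (480,345) and (583,342).

Run:
```python
from h import *
a=eyes.snapshot("top");b=eyes.snapshot("scene")
R=lambda x,y:((x-380)/4+325-.4,y/4+165-.4); L=lambda x,y:(x/4+130-.4,y/4+165-.4)
for p,z in((R(463,42),.008),(R(563,40),.008),(R(480,345),.02),(R(583,342),.02),(L(63,57),.039),(L(296,52),.039),(L(298,216),.039),(L(63,215),.039),(L(72,308),.004),(L(302,306),.004),(L(240,258),.022),(L(132,243),.018)): print(np.round(onz(a,p,z),4))
# silhouettes of rod
for nm,p in(("top",a),("scene",b)):
  for q in("rod","spare"):
    for r in models.masks_of(p,q)[:4]:
        ys,xs=np.nonzero(r["mask"]);print(nm,q,r["confidence"],r["xy"],xs.min(),xs.max(),ys.min(),ys.max())
save(b,"sc2.png",(180,170,420,280),3.3)
```

```text
[ 0.6269 -0.2045  0.008 ]
[ 0.6303 -0.2777  0.008 ]
[ 0.4051 -0.216   0.02  ]
[ 0.4092 -0.2892  0.02  ]
[0.5949 0.3742 0.039 ]
[0.6028 0.2064 0.039 ]
[0.4844 0.1996 0.039 ]
[0.4807 0.3671 0.039 ]
[0.417  0.3655 0.004 ]
[0.423  0.1987 0.004 ]
[0.4549 0.2423 0.022 ]
[0.464  0.3214 0.018 ]
top rod 0.8 [125.4, 282.8] 112 154 275 293
top rod 0.54 [190.2, 223.1] 180 199 218 237
top rod 0.43 [362.9, 211.0] 353 369 192 233
scene rod 0.9 [433.1, 217.7] 407 451 210 228
scene rod 0.39 [369.0, 229.2] 360 375 226 231
```

View pics/sc2.png

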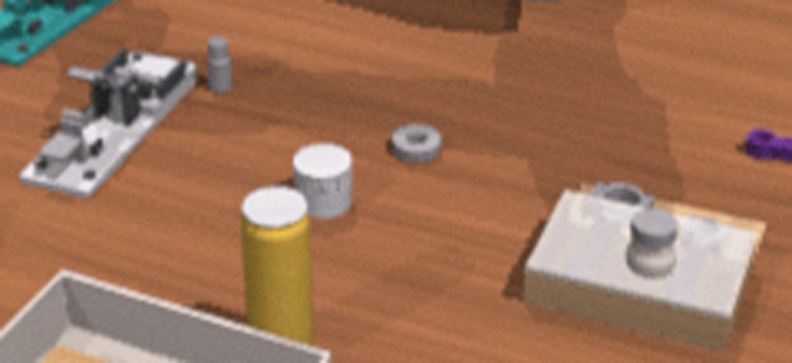

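>>> step_arm:
  commands:
    - [[45.6,-12.3,0,0,0,0,0],[45.6,-12.3,0,0,0,0,0],[45.6,-12.3,0,0,0,0,0],[45.6,-12.3,0,0,0,0,0],[45.6,-12.3,0,0,0,0,0],[45.6,-12.3,0,0,0,0,0],[45.6,-12.3,0,0,0,0,0],[45.6,-12.3,0,0,0,0,0],[45.6,-12.3,0,0,0,0,0],[0,0,30,0,0,0.175,0],[0,0,30,0,0,0.175,0],[0,0,0,0,0,0,0]]

```text
time: 3.75
tool_pos: [0.5486, -0.2444, 0.3414]
ee_rot: [-3.138, 0.006, 0.052]
wrist_force: [0.6, -0.4, 0.2]
width: 0.0006
finger_force: 0.0
```

```bash
cat >> h.py <<'E'
C=np.array([.5071,-.2474,0]);CY=.05
def cl(x,y,z):  # clip frame mm -> world
    return C+Ro.from_euler("z",CY).apply(np.array([x,y,z])/1000)
def go(P,yaw,reach=199):  # P = desired tip (reach mm ahead of TCP); prints remaining shift in tool axes
    o=robot.get_obs();r=Ro.from_euler("xyz",o["ee_rot"]);t=np.array(P)+[0,0,reach/1000]
    w=(r.inv()*Ro.from_euler("xyz",[np.pi,0,yaw])).as_rotvec()
    print("shift mm",np.round(1000*r.inv().apply(t-o["tool_pos"]),1),"turn",np.round(w,3),"t",round(o["time"],2),"F",np.round(o["wrist_force"],1),"w",round(o["width"],4))
E
python3 - <<'E'
from h import *
go(cl(42,0,95),CY)
E
```

```text
shift mm [ 0.7  1.  47.4] turn [-0.004  0.006  0.002] t 3.75 F [ 0.6 -0.4  0.2] w 0.0006
```

>>> step_arm:
  commands:
    - [[0.7,1,22,0,0.005,0,0],[0,0,22,0,0,0,0],[0,0,8,0,0,0,0],[0,0,8,0,0,0,0],[0,0,8,0,0,0,0],[0,0,8,0,0,0,0],[0,0,8,0,0,0,0],[0,0,6,0,0,0,0],[0,0,4,0,0,0,0],[0,0,2,0,0,0,0],[0,0,0,0,0,0,0],[0,0,0,0,0,0,0]]

```text
time: 5.25
tool_pos: [0.5542, -0.2462, 0.2573]
ee_rot: [3.135, -0.025, 0.051]
wrist_force: [6.8, 2.8, 14.9]
width: 0.0001
finger_force: 7.6
```

Run:
```python
from h import *
go(cl(42,0,43),CY)
```

```text
shift mm [-5.5 -1.2 15.2] turn [ 0.007 -0.025  0.001] t 5.25 F [ 6.8  2.8 14.9] w 0.0001
```

>>> step_arm:
  commands:
    - [[-3,0,4,0,0,0,0],[-3,0,4,0,0,0,0],[-3,0,4,0,0,0,0],[0,0,3,0,0,0,0],[0,0,0,0,0,0,0]]

```text
time: 5.88
tool_pos: [0.5474, -0.2471, 0.2439]
ee_rot: [3.132, -0.034, 0.051]
wrist_force: [11.8, 2.6, 16.2]
width: 0.0005
finger_force: 8.9
```

Run:
```python
from h import *
go(cl(42,0,43),CY)
```

```text
shift mm [ 1.7 -1.7  2. ] turn [ 0.01  -0.034  0.001] t 5.88 F [11.8  2.6 16.2] w 0.0005
```

>>> step_arm:
  commands:
    - [[0,0,3,0,0,0,0],[0,0,3,0,0,0,0],[0,0,0,0,0,0,0],[0,0,0,0,0,0,0]]

```text
time: 6.38
tool_pos: [0.5475, -0.247, 0.2414]
ee_rot: [3.131, -0.035, 0.052]
wrist_force: [8.1, 5.2, 28.8]
width: 0.0006
finger_force: 14.6
```

Run:
```python
from h import *
go(cl(42,0,43),CY)
p=eyes.snapshot("scene");save(p,"press.png",(170,120,270,230),5)
```

```text
shift mm [ 1.7 -1.6 -0.5] turn [ 0.011 -0.035  0.001] t 6.38 F [ 8.1  5.2 28.8] w 0.0006
```

View pics/press.png

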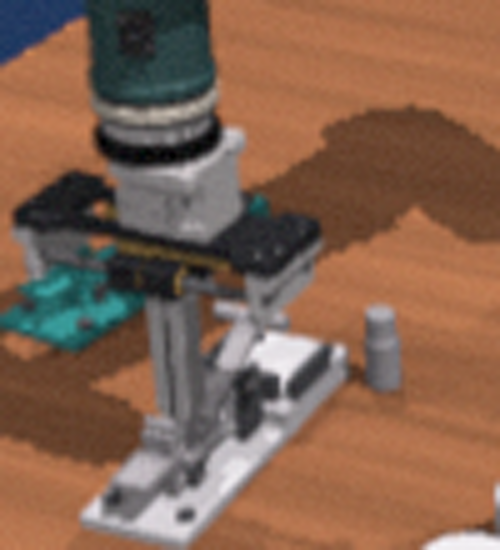

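The fingers are on the tail and the jaw stands fully open (nose at crop (250,315)). The force has risen to 29 N, so the jaw is at its end of travel. Now let up.

>>> step_arm:
  commands:
    - [[2,0,-12,0,0,0,0],[2,0,-12,0,0,0,0],[2,0,-12,0,0,0,0],[0,0,-30,0,0,0,0],[0,0,-50,0,0,0,0],[0,0,-50,0,0,0,0],[0,0,0,0,0,0,40],[0,0,0,0,0,0,94],[0,0,0,0,0,0,94]]

```text
time: 7.55
tool_pos: [0.5462, -0.246, 0.3907]
ee_rot: [-3.139, -0.0, 0.05]
wrist_force: [-0.4, -0.4, -0.4]
width: 0.0267
finger_force: 0.0
```

Run:
```python
from h import *
p=eyes.snapshot("scene");save(p,"held.png",(170,120,270,230),5)
for n in ("clip_nose","clip_tail"):
  print(n,[(np.round(r["xy"],1),round(r["confidence"],2)) for r in models.tip_of(p,n)[:3]])
print("expect held nose",[proj(p,cl(x,0,61)) for x in (-47,-40)],"tail",proj(p,cl(47,0,48)),"rest tail",proj(p,cl(33,0,78)))
go([.455,.2423,.1],.05,180)
```

```text
clip_nose [(array([218.4, 185.2]), 0.55)]
clip_tail [(array([205.6, 199.1]), 0.75), (array([187.9, 155.1]), 0.41)]
expect held nose [array([221.93951381, 184.32904237]), array([220.89251684, 185.34373348])] tail [207.67357585 202.11910857] rest tail [208.99218224 191.68403546]
shift mm [ -67.2 -492.1  112.5] turn [-0.002 -0.002 -0.   ] t 7.7 F [-0.1  0.5  0.7] w 0.0385
```

View pics/held.png

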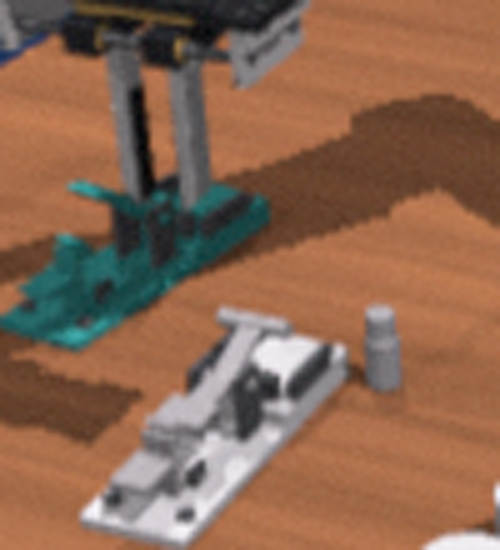

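The tail is latched down under the hook (crop (185,410)) and the nose is up at (250,318): the jaw is held open. Now the rod.

Run:
```python
from h import *
p=eyes.snapshot("top");save(p,"rod.png",(170,180,220,245),9)
```

```text
(no output)
```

View pics/rod.png

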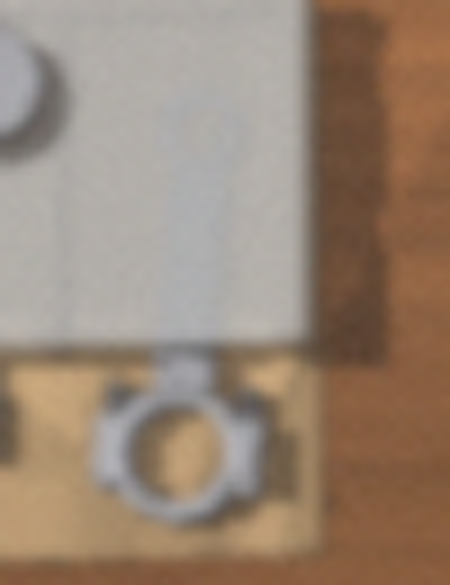

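>>> step_arm:
  commands:
    - [[-7.5,-54.5,0,0,0,0,70],[-7.5,-54.5,0,0,0,0,70],[-7.5,-54.5,0,0,0,0,70],[-7.5,-54.5,0,0,0,0,70],[-7.5,-54.5,0,0,0,0,70],[-7.5,-54.5,0,0,0,0,70],[-7.5,-54.5,0,0,0,0,70],[-7.5,-54.5,0,0,0,0,70],[-7.5,-54.5,0,0,0,0,70],[0,0,0,0,0,0,70]]

```text
time: 9.0
tool_pos: [0.4534, 0.2435, 0.3928]
ee_rot: [-3.141, -0.004, 0.056]
wrist_force: [0.5, -1.2, -0.4]
width: 0.07
finger_force: 0.0
```

The close crop shows the grey larger rod: ring centre about (179,451), bosses at (93,445) and (265,456), shank at (187,370), and a faint small end at (205,125) under the cover.

Run:
```python
from h import *
p=eyes.snapshot("top")
f=lambda x,y:(x/9+170-.45,y/9+180-.45)
c=onz(p,f(179,451),.022);s=onz(p,f(205,125),.02);l=onz(p,f(93,445),.021);r=onz(p,f(265,456),.021);k=onz(p,f(187,370),.019)
print(c,s,k,l,r,"yaws",np.arctan2(*(s-c)[1::-1]),np.arctan2(*(k-c)[1::-1]),np.arctan2((r-l)[0],-(r-l)[1]))
go([c[0],c[1],.012],-.02,199)
```

```text
[0.45330341 0.24268702 0.022     ] [0.55897599 0.23978398 0.02      ] [0.47961887 0.24189554 0.019     ] [0.45457592 0.27042757 0.021     ] [0.45253019 0.21532887 0.021     ] yaws -0.0274650823353901 -0.030067345009246477 -0.03711138769862156
shift mm [ -1.4  -1.1 181.8] turn [ 0.001 -0.004  0.073] t 9.05 F [-0.1  0.2 -0.5] w 0.0698
```

>>> step_arm:
  commands:
    - [[-1.4,-1,50,0,-0.004,0.086,64],[0,0,50,0,0,0,64],[0,0,40,0,0,0,64],[0,0,25,0,0,0,64],[0,0,15,0,0,0,64],[0,0,5,0,0,0,64],[0,0,0,0,0,0,64]]

```text
time: 9.93
tool_pos: [0.454, 0.2412, 0.209]
ee_rot: [-3.141, -0.002, -0.037]
wrist_force: [-0.0, -0.1, 0.4]
width: 0.0642
finger_force: 0.0
```

Run:
```python
from h import *
go([.4533,.2427,.008],-.03,199)
```

```text
shift mm [-0.8 -1.5  2. ] turn [-0.001 -0.002 -0.007] t 9.93 F [-0.  -0.1  0.4] w 0.0642
```

>>> step_arm:
  commands:
    - [[-0.8,-1.5,2,0,0,0,64],[0,0,0,0,0,0,50],[0,0,0,0,0,0,40],[0,0,0,0,0,0,40],[0,0,0,0,0,0,40],[0,0,-3,0,0,0,40],[-3,0,0,0,0,0,40]]

```text
time: 10.8
tool_pos: [0.4495, 0.243, 0.2086]
ee_rot: [3.141, 0.0, -0.036]
wrist_force: [-0.6, -0.3, -2.6]
width: 0.0522
finger_force: 30.0
```

>>> step_arm:
  commands:
    - [[-15,0,0,0,0,0,40],[-20,0,0,0,0,0,40],[-20,0,0,0,0,0,40],[-20,0,0,0,0,0,40],[-20,0,0,0,0,0,40],[-20,0,0,0,0,0,40],[-20,0,0,0,0,0,40],[-20,0,0,0,0,0,40],[-8,0,0,0,0,0,40],[0,0,0,0,0,0,40]]

```text
time: 12.05
tool_pos: [0.2865, 0.2491, 0.2093]
ee_rot: [-3.141, -0.002, -0.035]
wrist_force: [-0.1, -0.1, -2.8]
width: 0.0517
finger_force: 30.0
```

Run:
```python
from h import *
p=eyes.snapshot("top");save(p,"out.png",(130,170,250,320),4)
go([.287,.2427,.006],-.03,199)
```

```text
shift mm [0.2 6.4 4.4] turn [-0.001 -0.002 -0.006] t 12.1 F [-0.5 -0.2 -2.9] w 0.0516
```

View pics/out.png

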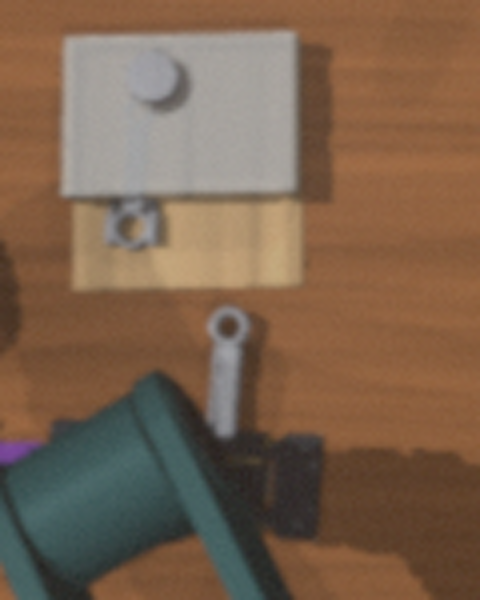

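The picture shows the rod clear of the rack: small end at (228,325), shank towards the gripper, spare and jar unmoved. Next I set it down and regrip on the shank.

>>> step_arm:
  commands:
    - [[0,0,4,0,0,0,40],[0,0,3.5,0,0,0,40],[0,0,0,0,0,0,40],[0,0,0,0,0,0,64],[0,0,0,0,0,0,64],[0,0,0,0,0,0,64],[0,0,-20,0,0,0,64],[0,0,-20,0,0,0,64],[25,0,0,0,0,0,44],[25,0,0,0,0,0,44],[0,0,0,0,0,0,44]]

```text
time: 13.48
tool_pos: [0.3378, 0.2471, 0.2417]
ee_rot: [-3.141, -0.001, -0.038]
wrist_force: [-0.7, 0.5, -0.7]
width: 0.0443
finger_force: 0.0
```

Run:
```python
from h import *
p=eyes.snapshot("scene")
for n in ("rod","rod_small"):
  for r in models.tip_of(p,n)[:3]: print(n,np.round(r["xy"],1),round(r["confidence"],2),np.round(onz(p,r["xy"],0),4))
for n in ("rod_small",):
  for r in models.tip_of(eyes.snapshot("top"),n)[:3]: print(n,np.round(r["xy"],1),round(r["confidence"],2))
o=robot.get_obs();r=Ro.from_euler("xyz",o["ee_rot"]);print(o["tool_pos"]+r.apply([0,0,.199]),o["ee_rot"])
p=eyes.snapshot("top");q=lambda x,y:(x/4+130-.4,y/4+170-.4)
c=onz(p,q(228,325),.02);print(c,onz(p,q(224,425),.018))
```

```text
rod [448.1 224.2] 0.72 [0.2967 0.4458 0.    ]
rod [384.  204.7] 0.66 [0.2694 0.2393 0.    ]
rod_small [407.2 217.5] 0.92 [0.3117 0.3246 0.    ]
rod_small [376.6 227.7] 0.77 [0.4037 0.254  0.    ]
rod_small [189.3 251.7] 0.53
[0.33609093 0.24713323 0.04239303] [ 3.14151399e+00 -2.35153389e-04 -3.56552353e-02]
[0.39264531 0.24819766 0.02      ] [0.32191446 0.24791613 0.018     ]
```

>>> step_arm:
  commands:
    - [[0,0,20,0,0,0,44],[0,0,15,0,0,0,44],[0,0,5,0,0,0,44],[0,0,0,0,0,0,44],[0,0,0,0,0,0,10],[0,0,0,0,0,0,10],[0,0,0,0,0,0,10],[0,0,0,0,0,0,10]]

```text
time: 14.78
tool_pos: [0.337, 0.2472, 0.2021]
ee_rot: [-3.141, -0.002, -0.036]
wrist_force: [0.8, -0.0, 0.8]
width: 0.018
finger_force: 30.0
```

>>> step_arm:
  commands:
    - [[0,0,-30,0,0,0,10],[0,0,-40,0,0,0,10],[0,0,-30,0,0,0,10],[2.3,40,0,0,0,0,10],[2.3,51,0,0,0,0,10],[2.3,51,0,0,0,0,10],[2.3,51,0,0,0,0,10],[2.3,51,0,0,0,0,10],[2.3,51,0,0,0,0,10],[2.3,51,0,0,0,0,10],[2.3,51,0,0,0,0,10],[2.3,51,0,0,0,0,10],[2.3,55,0,0,0,0,10],[0,0,0,0,0,-0.086,10],[0,0,0,0,0,0,10]]

```text
time: 16.65
tool_pos: [0.3411, -0.2567, 0.3005]
ee_rot: [-3.14, 0.001, 0.047]
wrist_force: [-0.3, 0.1, -2.7]
width: 0.0178
finger_force: 30.0
```

Run:
```python
from h import *
go(cl(-165,0,34),CY)
p=eyes.snapshot("scene");save(p,"carry.png",(190,130,310,220),6)
```

```text
shift mm [ 1.3 -0.9 67.5] turn [-0.002  0.001 -0.003] t 16.65 F [-0.3  0.1 -2.7] w 0.0178
```

View pics/carry.png

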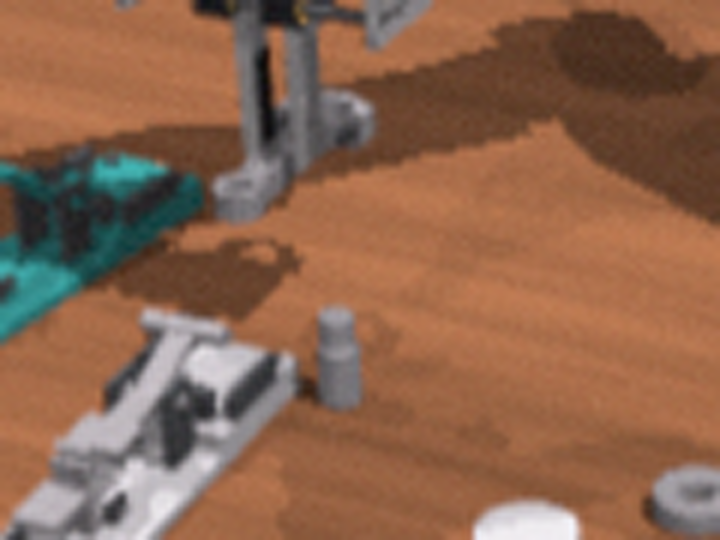

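The picture shows the rod held level at (290,140), but with its small end (240,195) towards the clip. It needs a half turn first.

Run:
```python
from h import *
o=robot.get_obs();print(np.round(o["joint_positions"],3),o["tool_pos"])
```

```text
[-7.770e-01 -1.470e-01  1.807e+00  1.000e-03  1.483e+00  7.450e-01] [ 0.34126634 -0.25619366  0.30068821]
```

>>> step_arm:
  commands:
    - [[0,0,0,0,0,-0.18,10],[0,0,0,0,0,-0.18,10],[0,0,0,0,0,-0.18,10],[0,0,0,0,0,-0.18,10],[0,0,0,0,0,-0.18,10],[0,0,0,0,0,-0.18,10],[0,0,0,0,0,-0.18,10],[0,0,0,0,0,-0.18,10],[0,0,0,0,0,-0.18,10],[0,0,0,0,0,-0.18,10],[0,0,0,0,0,-0.18,10],[0,0,0,0,0,-0.18,10],[0,0,0,0,0,-0.18,10],[0,0,0,0,0,-0.18,10],[0,0,0,0,0,-0.18,10],[0,0,0,0,0,-0.18,10],[0,0,0,0,0,-0.18,10],[0,0,0,0,0,-0.08,10],[0,0,0,0,0,0,10]]

```text
time: 19.08
tool_pos: [0.3416, -0.2555, 0.3014]
ee_rot: [3.141, 0.001, -3.094]
wrist_force: [0.3, 1.4, -2.9]
width: 0.0177
finger_force: 30.0
```

Run:
```python
from h import *
go(cl(-175,0,34),CY+np.pi)
p=eyes.snapshot("top")
for n in("rod","rod_small"):
  for r in models.tip_of(p,n)[:3]: print(n,np.round(r["xy"],1),round(r["confidence"],2),np.round(onz(p,r["xy"],.10),4))
p=eyes.snapshot("scene")
for n in("rod","rod_small"):
  for r in models.tip_of(p,n)[:3]: print(n,np.round(r["xy"],1),round(r["confidence"],2),np.round(onz(p,r["xy"],.10),4))
print(robot.get_obs()["joint_positions"][5])
```

```text
shift mm [ 9.3 -0.3 68.4] turn [ 0.     0.001 -0.002] t 19.07 F [ 0.3  1.4 -2.9] w 0.0177
rod [122.  284.9] 0.78 [0.2933 0.4032 0.1   ]
rod [367.6 253.7] 0.48 [ 0.3943 -0.2519  0.1   ]
rod_small [156.2 284.5] 0.56 [0.297  0.3114 0.1   ]
rod_small [370.9 295.7] 0.45 [ 0.2834 -0.2607  0.1   ]
rod [444.8 223.2] 0.8 [0.4489 0.4455 0.1   ]
rod [370.4 248. ] 0.61 [0.6355 0.2963 0.1   ]
rod [231.6 165.5] 0.5 [ 0.3974 -0.2474  0.1   ]
rod_small [407.7 217.7] 0.89 [0.4637 0.3492 0.1   ]
-2.3954339469356873
```

>>> step_arm:
  commands:
    - [[1.5,0,40,0,0,0,10],[0,0,25,0,0,0,10],[0,0,8,0,0,0,10],[0,0,0,0,0,0,10],[-15,0,0,0,0,0,10],[0,0,0,0,0,0,10]]

```text
time: 20.12
tool_pos: [0.3566, -0.2561, 0.2301]
ee_rot: [-3.139, 0.004, -3.092]
wrist_force: [-0.2, 0.4, -2.7]
width: 0.0175
finger_force: 30.0
```

Run:
```python
from h import *
go(cl(-99,0,23),CY+np.pi)
p=eyes.snapshot("top");save(p,"ins.png",(330,165,410,315),4)
for n in("rod","rod_small","clip_seat"):
  for r in models.tip_of(p,n)[:3]: print(n,np.round(r["xy"],1),round(r["confidence"],2),np.round(onz(p,r["xy"],.03),4))
print(cl(-102,0,0),cl(-47,0,0))
```

```text
shift mm [-51.7   1.3   8.3] turn [-0.002  0.004 -0.001] t 20.12 F [-0.2  0.4 -2.7] w 0.0175
rod [119.2 283.5] 0.85 [0.2952 0.4323 0.03  ]
rod [359.  249.1] 0.57 [ 0.4102 -0.241   0.03  ]
rod_small [158.8 284.5] 0.96 [0.2957 0.3202 0.03  ]
rod_small [366.8 286.7] 0.74 [ 0.3057 -0.2631  0.03  ]
rod_small [450.4 187. ] 0.31 [ 0.5953 -0.5035  0.03  ]
clip_seat [361.2 233.4] 0.79 [ 0.4548 -0.2471  0.03  ]
clip_seat [423.4 294. ] 0.59 [ 0.2897 -0.4211  0.03  ]
clip_seat [362.8 230.7] 0.29 [ 0.4627 -0.2517  0.03  ]
[ 0.40522747 -0.25249788  0.        ] [ 0.46015874 -0.24974902  0.        ]
```

View pics/ins.png

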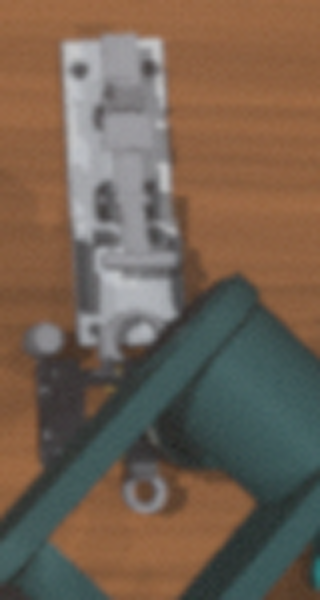

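The big end shows at (133,335), in line with the bed between the cheeks, and the small end at (146,492) points out of the mouth. The socket at (45,340) is clear of the fingers. Now slide the rod in.

>>> step_arm:
  commands:
    - [[-8,1.3,0,0,0,0,10],[-10,0,0,0,0,0,10],[-10,0,0,0,0,0,10],[-10,0,0,0,0,0,10],[-8,0,0,0,0,0,10],[0,0,3,0,0,0,10],[0,0,3,0,0,0,10],[0,0,1.5,0,0,0,10],[0,0,0,0,0,0,10]]

```text
time: 21.45
tool_pos: [0.4008, -0.2522, 0.2218]
ee_rot: [3.142, 0.001, -3.094]
wrist_force: [-2.4, 1.4, 1.3]
width: 0.0176
finger_force: 30.0
```

Run:
```python
from h import *
go(cl(-99,0,23),CY+np.pi)
```

```text
shift mm [-7.4 -0.5 -0.2] turn [ 0.     0.001 -0.002] t 21.45 F [-2.4  1.4  1.3] w 0.0176
```

>>> step_arm:
  commands:
    - [[-2,0,0,0,0,0,10],[-2,0,0,0,0,0,10],[-2,0,0,0,0,0,10],[0,0,0,0,0,0,10]]

```text
time: 21.95
tool_pos: [0.4073, -0.2522, 0.2216]
ee_rot: [-3.141, 0.002, -3.093]
wrist_force: [-2.8, -0.5, 4.1]
width: 0.0175
finger_force: 30.0
```

>>> step_arm:
  commands:
    - [[-2,0,-0.5,0,0,0,10],[-2,0,0,0,0,0,10],[-2,0,0,0,0,0,10],[0,0,0,0,0,0,10]]

```text
time: 22.45
tool_pos: [0.4112, -0.2519, 0.2215]
ee_rot: [3.142, -0.007, -3.093]
wrist_force: [-12.3, -1.7, 9.4]
width: 0.0173
finger_force: 30.0
```

Run:
```python
from h import *
go(cl(-97,0,23),CY+np.pi)
p=eyes.snapshot("top")
for n in("rod_small",):
  for r in models.tip_of(p,n)[:3]: print(n,np.round(r["xy"],1),round(r["confidence"],2),np.round(onz(p,r["xy"],.02),4))
print(cl(-152,0,0))
```

```text
shift mm [ 1.  -0.3 -0.5] turn [ 0.    -0.007 -0.002] t 22.45 F [-12.3  -1.7   9.4] w 0.0173
rod_small [154.1 284.4] 0.76 [0.2954 0.3358 0.02  ]
rod_small [362.6 266.8] 0.61 [ 0.361  -0.2531  0.02  ]
[ 0.35528996 -0.25499683  0.        ]
```

>>> step_arm:
  commands:
    - [[0.5,0,-2,0,0,0,10],[0,0,0,0,0,0,44],[0,0,0,0,0,0,44],[0,0,0,0,0,0,44],[0,0,-15,0,0,0,44],[0,0,-30,0,0,0,44],[0,0,-50,0,0,0,44],[10,0,-50,0,0,0,44],[50,0,0,0,0,0,44],[50,0,0,0,0,0,44],[0,0,0,0,0,0,44],[0,0,0,0,0,0,44]]

```text
time: 24.05
tool_pos: [0.3028, -0.257, 0.3696]
ee_rot: [-3.14, 0.003, -3.094]
wrist_force: [0.5, -0.1, 0.0]
width: 0.0442
finger_force: 0.0
```

Run:
```python
from h import *
p=eyes.snapshot("scene");b=eyes.snapshot("top")
x=np.hstack([cv2.resize(p["color"][155:235,185:265],(400,400),interpolation=2),cv2.resize(b["color"][195:275,325:405],(400,400),interpolation=2)])
cv2.imwrite("pics/placed.png",x[:,:,::-1])
for q in(p,b):
 print("exp",proj(q,cl(-152,0,38)),proj(q,cl(-47,0,38)))
 for n in("rod","rod_small","clip_seat"):
  for r in models.tip_of(q,n)[:3]: print(n,np.round(r["xy"],1),round(r["confidence"],2),np.round(onz(q,r["xy"],.02),4))
go(cl(104,0,60),CY)
o=robot.get_obs();print(o["joint_positions"])
```

```text
exp [237.26998721 175.80819339] [222.52800763 190.41637328]
rod [445.8 223.4] 0.55 [0.3259 0.4406 0.02  ]
rod [221.9 193.1] 0.43 [ 0.4507 -0.2598  0.02  ]
rod_small [374.7 248.8] 0.74 [0.5316 0.2841 0.02  ]
rod_small [408.7 216.3] 0.69 [0.3337 0.3318 0.02  ]
rod_small [236.3 183.3] 0.48 [ 0.3748 -0.2489  0.02  ]
clip_seat [207.9 159.3] 0.87 [ 0.2622 -0.438   0.02  ]
clip_seat [219.9 193.8] 0.62 [ 0.4572 -0.2635  0.02  ]
clip_seat [222.9 194.1] 0.41 [ 0.4548 -0.2534  0.02  ]
exp [364.45726993 268.74194674] [362.62996759 231.30095905]
rod [361.1 230.8] 0.77 [ 0.4632 -0.2486  0.02  ]
rod [121.7 283.1] 0.66 [0.2964 0.4283 0.02  ]
rod_small [362.7 268.1] 0.76 [ 0.3573 -0.2533  0.02  ]
rod_small [154.3 283.7] 0.61 [0.2974 0.3353 0.02  ]
shift mm [-308.3   -0.4  109.6] turn [ 1.000e-03 -1.000e-03  3.141e+00] t 24.45 F [ 0.9 -0.4  0.1] w 0.044
[-8.46767490e-01 -2.52574954e-01  1.75742919e+00  8.79037457e-04
  1.63676523e+00 -2.46652122e+00]
```

View pics/placed.png

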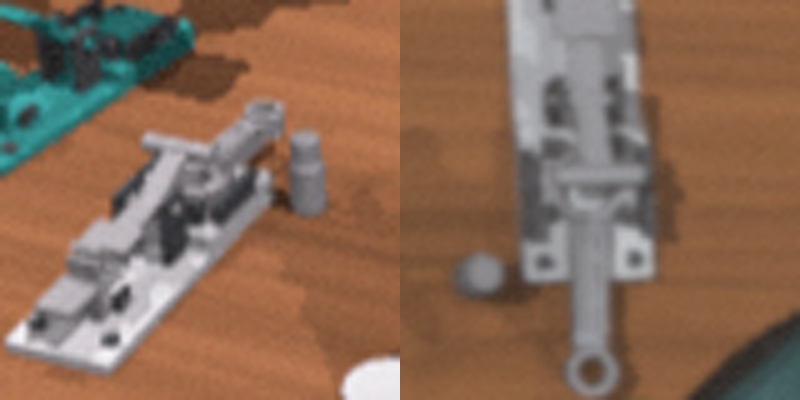

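Both views show the rod flat on the bed and straight: small end at (593,370) in the right half, big end home under the raised nose at (600,175). The jaw is still open and the socket hasn't moved. Next, the tab.

>>> step_arm:
  commands:
    - [[-52,0,0,0,0,0,0],[-52,0,0,0,0,0,0],[-52,0,0,0,0,0,0],[-52,0,0,0,0,0,0],[-52,0,0,0,0,0,0],[-54,0,20,0,0,0,0],[0,0,40,0,0,0,0],[0,0,40,0,0,0,0],[0,0,0,0,0,0,0],[0,0,0,0,0,0,0]]

```text
time: 25.7
tool_pos: [0.6167, -0.242, 0.2704]
ee_rot: [-3.141, 0.003, -3.093]
wrist_force: [-0.6, 0.4, 0.6]
width: 0.0003
finger_force: 0.0
```

Run:
```python
from h import *
go(cl(109,0,38),CY+np.pi)
p=eyes.snapshot("top")
for r in models.tip_of(p,"clip_tab")[:3]: print(np.round(r["xy"],1),round(r["confidence"],2),np.round(onz(p,r["xy"],.038),4),cl(110,0,38))
```

```text
shift mm [ 0.8  0.1 33.4] turn [-0.001  0.003 -0.002] t 25.7 F [-0.6  0.4  0.6] w 0.0003
[429.8 238.8] 0.59 [ 0.4439 -0.439   0.038 ] [ 0.61696253 -0.24190229  0.038     ]
[360.1 177.8] 0.44 [ 0.6138 -0.2424  0.038 ] [ 0.61696253 -0.24190229  0.038     ]
```

>>> step_arm:
  commands:
    - [[0.8,0,20,0,0,0,0],[0,0,10,0,0,0,0],[0,0,4,0,0,0,0],[0,0,4,0,0,0,0],[0,0,4,0,0,0,0],[0,0,4,0,0,0,0],[0,0,3,0,0,0,0],[0,0,0,0,0,0,0]]

```text
time: 26.8
tool_pos: [0.6174, -0.2416, 0.2245]
ee_rot: [-3.139, 0.011, -3.093]
wrist_force: [2.8, 1.7, 11.5]
width: 0.0006
finger_force: 6.1
```

Run:
```python
from h import *
go(cl(109,0,38),CY+np.pi)
p=eyes.snapshot("scene")
for n in("clip_tail","clip_nose"):
  for r in models.tip_of(p,n)[:3]: print(n,np.round(r["xy"],1),round(r["confidence"],2))
```

```text
shift mm [  1.3  -0.3 -12.5] turn [-0.002  0.011 -0.001] t 26.8 F [ 2.8  1.7 11.5] w 0.0006
clip_tail [224.3 195.3] 0.63
clip_tail [205.1 194.7] 0.47
clip_nose [218.6 188.6] 0.38
```

>>> step_arm:
  commands:
    - [[0,0,1,0,0,0,0],[0,0,0,0,0,0,0],[0,0,-15,0,0,0,0],[0,0,-30,0,0,0,0],[-10,0,-50,0,0,0,0],[0,0,-50,0,0,0,0],[0,0,-30,0,0,0,0],[0,0,0,0,0,0,0],[0,0,0,0,0,0,0]]

```text
time: 28.08
tool_pos: [0.625, -0.2414, 0.3911]
ee_rot: [3.14, -0.003, -3.094]
wrist_force: [0.7, 0.5, -0.0]
width: 0.0005
finger_force: 0.0
```

Run:
```python
from h import *
p=eyes.snapshot("scene");b=eyes.snapshot("top")
x=np.hstack([cv2.resize(p["color"][155:235,185:265],(400,400),interpolation=2),cv2.resize(b["color"][195:275,325:405],(400,400),interpolation=2)])
cv2.imwrite("pics/final.png",x[:,:,::-1])
```

```text
(no output)
```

View pics/final.png

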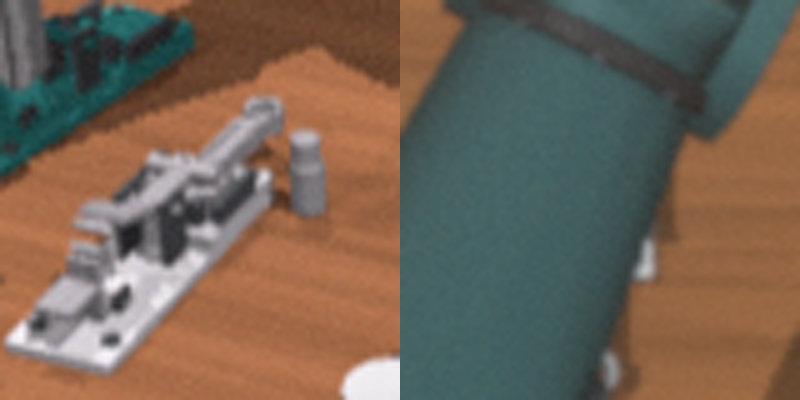

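The left half shows the jaw snapped down on the big end at (185,170) and the tail up at (100,210), clear of the hook at (95,255). The rod still points straight out at (265,110), the socket is standing, and the gripper is clear, so I'm handing in.

Run:
```python
from bench import robot
print(robot.close_job())
```

```text
the job is handed in; nothing more can be done
None
```

The larger rod lies in the grey clip with the jaw snapped shut on its big end, nothing else was seen to move, and I handed the job in at about 28 s; no verdict came back.

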